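Switch on the shaker at its guarded toggle

TASK

Switch on the shaker at the control box with the round dial: with a fingertip, swing the hinged guard up and all the way back until it stands open by itself, push the toggle beneath it fully over to the rear (on), then tip the guard forward so that it drops shut over the toggle. Nothing needs grasping; leave the other box's guard and switch and the glassware and jar standing around as they are.

Things in the scene. Friction and masses are not known exactly. Their poses are not given: they have to be found in the camera images.
- dial_box: The box to operate: white bench control box with a ROUND BLACK DIAL (36 mm across, 22 mm tall, at x = 0, y = +42 mm). Fixed to the bench. 140 (x) x 150 (y) x 60 mm tall; origin: centre of its underside; x points from its front (robot side) to its rear, z up. The flat top panel is 60 mm up; at x = 0, y = -30 mm a toggle stands on it under a black hinged guard. Left or right of plain_box.
- plain_box: The neighbour, to be left alone: the same white box with the same guarded switch at the same place, but a flat slotted vent plate in place of the dial. Same size, origin and axes as dial_box.
- guard (a joint): Hinge of the dial box's guard, rad: 0 = shut over the toggle, grows as its front swings up and back, stop at 1.7 (just past upright). No spring: below about 1.0 it falls shut by its weight (about 40 g), beyond about 1.0 it falls back to the stop and stays open. About 0.3 N at the lip moves it.
- guard_hinge (a point): Middle of the guard's hinge axis (along the box's y), at its rear lower corner: box x = +34, y = -30 mm, 6 mm above the panel. The guard is a black inverted channel, 38 mm wide (y), open in front. Shut: its flat top is 36 mm above the panel, its side walls end 65 mm in front of the hinge. Fully open: its flat top is nearly upright, 30 to 39 mm behind the hinge.
- guard_lip (a point): Middle of the free edge of the lip that flares up and forward from the top of the guard's front. Shut: 77 mm in front of the hinge and 41 mm above it (47 mm above the panel). Fully open: 51 mm behind the hinge and 77 mm above the panel. The lip is 3 mm thick. It moves with the guard.
- toggle (a joint): Toggle of the dial box, rad: 0 = off (leans 0.4 rad to the box's front), 0.8 = on (leans 0.4 rad to its rear). Stiff hinge with stops at 0 and 0.8: it stays where it is left, and about 1 N at its tip moves it. It starts at 0 to 0.12.
- toggle_tip (a point): Top of the steel toggle lever (11 mm ball on a 6.4 mm stem), 25 mm from its pivot, which lies 5 mm above the panel at box x = 0, y = -30 mm. Off: this point is 10 mm in front of the pivot and 28 mm above the panel; on: 10 mm behind the pivot.
- plain_guard (a joint): Hinge of the plain box's guard, like joint guard; starts and must stay shut (0).
- plain_toggle (a joint): Toggle of the plain box, like joint toggle; starts (0 to 0.12) and must stay off.
- bottle: Loose amber glass reagent bottle, 56 mm diameter, 120 mm tall, standing to the right of the boxes; origin at the centre of its underside. Bystander.
- beaker: Loose glass beaker, 64 mm diameter, 85 mm tall, standing to the left of the boxes; origin at the centre of its underside. Bystander.
- jar: Loose small white plastic jar, 48 mm diameter, 55 mm tall, standing beyond the boxes near the middle; origin at the centre of its underside. Bystander.

How it is judged:
By the outcome, as a careful person would: the job done as asked, in the order asked, and still so for the second after the job is handed in, with the robot touching nothing.
It also fails if it takes over 51 s, if anything falls off the work surface, if the arm or the gripper's body presses on something with over 40 N, if the wrist force passes 120 N, or if a joint passes its speed limit or range.

ROBOT

A 6-joint arm with a two-finger parallel gripper is mounted at the origin on the work surface. World frame = base frame: x ahead of the robot, y to its left, z up, the work surface at z = 0. Lengths are in m, angles in rad, forces in N, time in s.
With the tool pointing down it reaches from about 0.375 to 0.975 m from the base axis. Payload 3.8 kg.
Tool frame: the origin (TCP) lies midway between the tips of the shut fingers; the grasp point (between the pads) lies 19 mm behind it; z points along the fingers, y is the line along which they close (so a half turn about z gives the same grasp; the last joint's range is limited). The gripper opens to 85 mm and grips with 20 to 120 N. Pads are 22 mm wide; open, the fingers measure 114 mm over their backs; the gripper's body (76 mm by 85 mm) begins 54 mm behind the grasp point. The pads swing forward as they close: fully open they stand 13 mm farther back than shut.
Start: joints at [-1.297, 0.264, 1.604, -0, 1.274, -0.037], TCP at [0.206, -0.643, 0.231] pointing down, gripper open.
Joint ranges: [-2.63, 2.63], [-0.94, 2.18], [0.31, 2.57], [-1.31, 4.45], [0, 2.66], [-2.55, 2.55]. Speed limits (rad/s): [2.57, 2.57, 3.14, 3.14, 3.14, 3.14].

INTERFACE

Orientations are given as a rotation vector (axis times angle).
In Python, from workcell import bot gives the robot as it stands.
- The arm moves only by the tool jog_arm, never from a script. Its argument "motion" is a list of rows, each a list of 5 numbers: the opening, from -1 (shut) to 1 (fully open), then the shift along the tool's x, y, z in mm, then the turn about the tool's z in degrees. In form: [[claw, x, y, z, twist], ...]. A call has 1 to 10 rows; each row shifts and turns the commanded pose from where the row before left it, along the tool's axes as they then stand; what a row does not reach is not made up. A row lasts 1/12 s, in which the tool goes at most 41.7 mm and 7.16 degrees, less where a joint would pass 70% of its speed; a pose out of reach is approached as far as the arm can. A call with a gripper value outside its range is refused whole. The fingers move at their own pace and stop on an object; "force" is the grip in N (left out, the last holds). Time passes only in rows, so rows that do not move let the fingers close. It gives the time, the measured TCP pose, the force, the opening and the grip force at its end, in the units of the state.
- bot.read_state(): the state, without advancing time (a new reading comes with each control period).
- bot.read_camera(name): name is "scene" or "top" or "wrist"; returns (picture, depth): 480x640x3 uint8, red, green, blue; 480x640 float32, m along the optical axis (not along the pixel's ray), 0 where there is no reading.
- bot.get_calibration(name): a dict with "vfov" (degrees; the focal length in pixels is half the picture's height over the tangent of half this angle, whatever the lens; pixels are square), "cx", "cy" (the principal point, pixels), "rvec" (rotation vector, rad) and "tvec" (3), from world to camera coordinates, as OpenCV has them; the wrist camera has in their place "tool_from_camera" (4x4, takes a point from camera to tool coordinates, whose origin is the TCP and whose axes are the flange's). Camera axes: x right, y down, z forward; pixel columns grow to the right and rows downward; lengths in m; the calibration is good to about 2 mm. A picture is of the moment at which its call begins: read the wrist's pose just before it. get_calibration takes no time and is no camera call.
- bot.finish_job(): hands the job in; it is judged then, once.
The state is a dict: "time": time; "q": joint angles; "joint_vel": joint speeds; "joint_torque": joint torques, N m; "tool_pos": TCP position; "tcp_rot": TCP orientation; "wrist_force": force on the tool from outside, world axes, zero at the start; "torque": the same for the moment, N m; "width": opening from 0.0 (shut) to 1.0 (fully open); "grip_force": force on a finger pad.
Only numpy, scipy, OpenCV 4.12 (cv2) and the standard library are available. Lean on these libraries where they do the work, as an engineer would, in place of code of your own. Each camera call takes 0.05 s, during which the arm holds its last target. There are 200 camera calls.

## Working session

There is one attempt and no reset: what is moved stays moved. The work goes in short steps, Python scripts to look and compute and a tool call to move; the robot and the scene stay as the last step left them, time stands still between calls to the robot, and variables do not carry over. Pictures are saved under pics/ and viewed, at most 10 in all, crops included, and the job is handed in when it is done.

Besides the shell and the picture viewer there is one more tool, called after "Call:" by a JSON object that holds its "api" and its "payload", one argument or row to a line. jog_arm: Moves the arm, as the interface text tells. Its arguments: {"type":"object","properties":{"motion":{"type":"array"},"force":{"type":"number"}},"required":["motion"]}

```bash
mkdir -p pics
cat > h.py <<'E'
import numpy as np,cv2
from workcell import bot
def cam(n):
    c=bot.get_calibration(n);f=240/np.tan(np.radians(c['vfov'])/2);R=cv2.Rodrigues(np.array(c['rvec'],float))[0];t=np.array(c['tvec'],float).ravel()
    return f,c['cx'],c['cy'],R,t
def pts(n,d):
    f,cx,cy,R,t=cam(n);v,u=np.mgrid[:480,:640]
    P=np.stack([(u-cx)/f*d,(v-cy)/f*d,d],-1);return (P-t)@R
def ray(n,u,v,z):
    f,cx,cy,R,t=cam(n);d=R.T@np.array([(u-cx)/f,(v-cy)/f,1]);o=-R.T@t
    return o+d*(z-o[2])/d[2]
E
python3 - <<'E'
from h import *
print(bot.read_state()); print(bot.get_calibration('top'))
for n in('top','scene'):
    p,d=bot.read_camera(n);cv2.imwrite(f'pics/{n}0.png',p[:,:,::-1]);np.save(n+'0.npy',d);np.save(n+'0p.npy',p)
E
```

```text
{'time': 0.0, 'q': array([-1.29691442e+00,  2.64788517e-01,  1.60537302e+00, -2.07380306e-05,
        1.27365692e+00, -3.68917751e-02]), 'joint_vel': array([-1.39619123e-04,  9.90268982e-04, -8.01464164e-05,  1.23431232e-04,
        9.52297668e-04, -7.19514984e-04]), 'joint_torque': array([ 1.16472809e-03, -5.15101719e+01, -3.67315543e+01, -1.06414195e-04,
        1.28106301e-02, -7.35313591e-06]), 'tool_pos': array([ 0.2062149 , -0.6419764 ,  0.22993869]), 'tcp_rot': array([-3.10155915e+00, -4.85867834e-01,  4.43930757e-04]), 'wrist_force': array([0.97238992, 0.42983313, 0.53552573]), 'torque': array([ 0.01321061, -0.06904143, -0.04749506]), 'grip_force': 0.0, 'width': 1.0028522124255892}
{'vfov': 53.584867602493226, 'cx': 314.29524106702837, 'cy': 243.08426136139974, 'rvec': array([ 2.13350821, -2.09548949,  0.19566203]), 'tvec': array([0.00379941, 0.59547186, 1.01133591])}
```

View pics/top0.png

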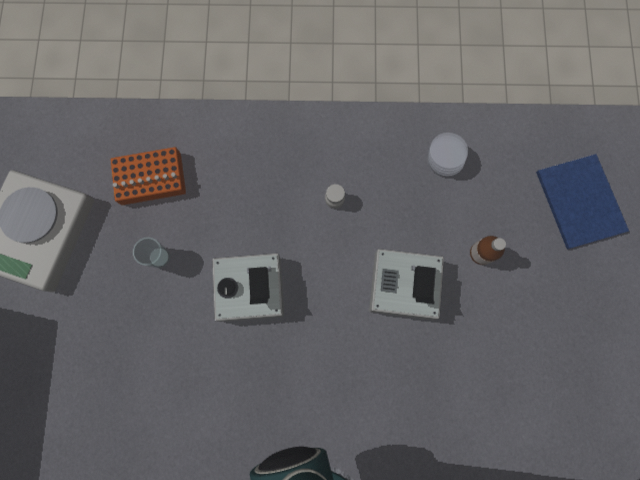

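View pics/scene0.png

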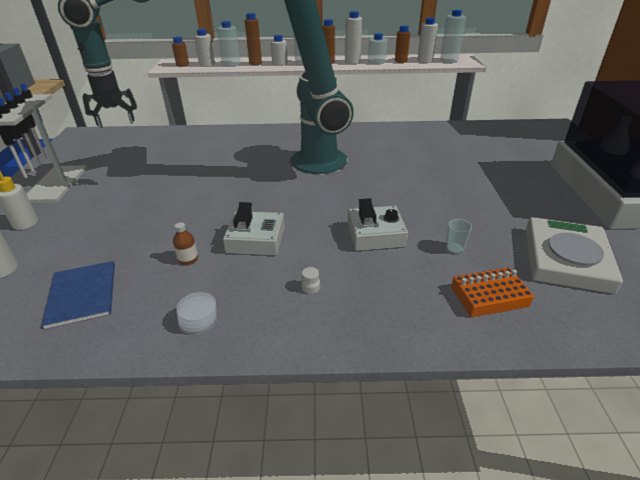

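The top view shows the dial box at about (247,287), with its dial at (227,288) and guard at (259,285). The plain box is at (408,284). In the scene view the dial box is at (377,225). Both guards are shut.

```bash
cat > m.py <<'E'
from h import *
d=np.load('top0.npy');p=np.load('top0p.npy');P=pts('top',d)
z=P[...,2]
print('table z',np.median(z[330:400,300:350]))
for name,(u0,u1,v0,v1) in dict(dial=(195,300,235,340),plain=(355,460,235,340)).items():
    m=np.zeros((480,640),np.uint8);m[v0:v1,u0:u1]=((z>.05))[v0:v1,u0:u1]
    m=cv2.morphologyEx(m,cv2.MORPH_OPEN,np.ones((3,3)))
    q=P[(m>0)&(abs(z-.06)<.006)]
    r=cv2.minAreaRect((q[:,:2]*1000).astype(np.float32));print(name,r,'panel z',np.median(q[:,2]))
    dark=(m>0)&(p.max(2)<70)
    n,l,s,c=cv2.connectedComponentsWithStats(dark.astype(np.uint8))
    for i in range(1,n):
        if s[i,4]>60: 
            g=P[l==i];print(' dark',s[i],c[i],'z90',np.percentile(g[:,2],[10,50,90,99]),cv2.minAreaRect((g[g[:,2]>.075][:,:2]*1000).astype(np.float32)))
for n,(u,v) in dict(jar=(335,195),beaker=(150,250)).items(): print(n,P[v,u])
E
python3 m.py
python3 -c "
import cv2;a=cv2.imread('pics/top0.png')[230:345,190:300];cv2.imwrite('pics/c1.png',cv2.resize(a,None,fx=5,fy=5,interpolation=cv2.INTER_NEAREST))"
```

```text
table z -0.0005490322553951557
dial ((494.7603759765625, 162.05557250976562), (139.98313903808594, 149.44161987304688), 5.429299831390381) panel z 0.05910662711755595
 dark [249 267  21  37 676] [258.65384615 285.10798817] z90 [0.09222032 0.09553899 0.09998681 0.10970893] ((446.1312255859375, 93.56610107421875), (204.70758056640625, 70.81192016601562), 38.80253982543945)
 dark [218 278  20  20 302] [227.49668874 287.39072848] z90 [0.06180308 0.07987779 0.08326338 0.08539612] ((436.7386169433594, 114.42792510986328), (242.53700256347656, 34.2342529296875), 58.796424865722656)
plain ((508.38427734375, -193.75152587890625), (150.18350219726562, 139.94134521484375), 84.08927917480469) panel z 0.05958541737150042
 dark [413 266  23  38 729] [423.95473251 284.29903978] z90 [0.0890057  0.09555113 0.09990585 0.10793104] ((440.38916015625, -137.64602661132812), (80.58373260498047, 286.48614501953125), 36.09739685058594)
jar [ 0.70938526 -0.03097942  0.05558371]
beaker [0.5805867  0.39939412 0.01565219]
```

View pics/c1.png

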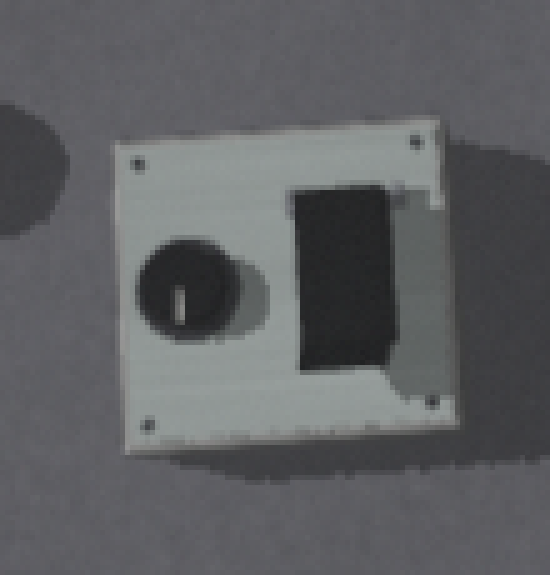

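Call:
{"api": "jog_arm", "payload": {
  "motion": [
    [-1,0,0,0,6.2],
    [-1,0,0,0,6.2],
    [-1,20,-36,0,0],
    [-1,20,-36,0,0],
    [-1,20,-36,0,0],
    [-1,20,-36,0,0],
    [-1,20,-36,0,0],
    [-1,20,-36,0,0],
    [-1,20,-36,0,0],
    [-1,20,-36,0,0]
  ]
}}

```text
time: 0.93
tool_pos: [0.3386, -0.3387, 0.2308]
tcp_rot: [-3.138, -0.147, 0.0]
wrist_force: [1.3, -0.4, 1.0]
width: 0.001
grip_force: 0.0
```

Call:
{"api": "jog_arm", "payload": {
  "motion": [
    [-1,9,-38,0,0],
    [-1,9,-38,0,0],
    [-1,9,-38,0,0],
    [-1,9,-38,0,0],
    [-1,9,-38,0,0],
    [-1,9,-38,0,0],
    [-1,9,-38,0,0],
    [-1,9,-38,0,0],
    [-1,0,-38,0,0],
    [-1,0,0,0,0]
  ]
}}

```text
time: 1.77
tool_pos: [0.3769, 0.0124, 0.2309]
tcp_rot: [-3.134, -0.16, 0.001]
wrist_force: [-0.3, 0.1, -0.7]
width: 0.003
grip_force: 0.0
```

```bash
cat >> h.py <<'E'
def box():
    s=bot.read_state();R=cv2.Rodrigues(s['tcp_rot'])[0];a=np.radians(5.43)
    B=np.array([[np.cos(a),np.sin(a),0],[-np.sin(a),np.cos(a),0],[0,0,1]])
    print('t',s['time'],'box mm',np.round(B@(s['tool_pos']-[.4948,.1621,0])*1000,1),'heading',np.degrees(np.arctan2(R[1,0],R[0,0])),'zaxis',R[:,2].round(3),'w',s['width'],'F',s['wrist_force'].round(1),'tool',s['tool_pos'])
E
python3 - <<'E'
from h import *
box()
p,d=bot.read_camera('wrist');cv2.imwrite('pics/w1.png',p[:,:,::-1]);np.save('w1.npy',d);print(bot.get_calibration('wrist'))
E
```

```text
t 1.7667 box mm [-131.5 -137.9  230.9] heading 5.854649609905084 zaxis [-0.001  0.004 -1.   ] w 0.002815151885319479 F [-0.3  0.1 -0.7] tool [0.37694132 0.01237943 0.23091622]
{'vfov': 60.6306965834083, 'cx': 322.7925734709607, 'cy': 243.56606547108439, 'tool_from_camera': array([[ 1.31734483e-03, -9.52105067e-01, -3.05768221e-01,
         7.76824856e-02],
       [ 9.99998698e-01,  9.69175033e-04,  1.29047634e-03,
         5.43368481e-04],
       [-9.32326137e-04, -3.05769523e-01,  9.52105104e-01,
        -1.42748614e-01],
       [ 0.00000000e+00,  0.00000000e+00,  0.00000000e+00,
         1.00000000e+00]])}
```

View pics/w1.png

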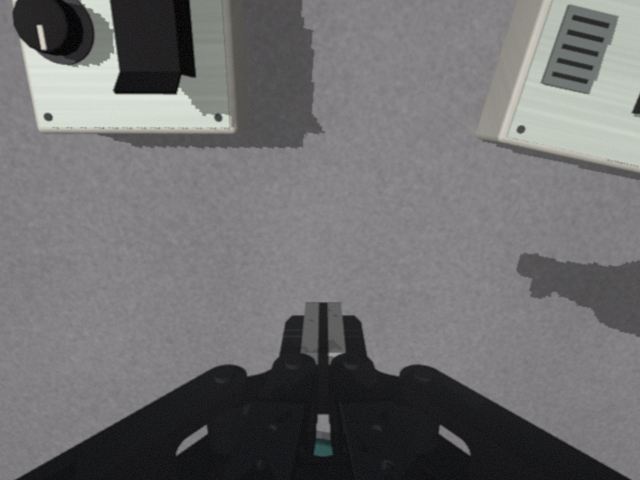

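The wrist view shows the dial box at upper left. Its guard lip edge runs from (113,94) to (176,95), and the shut fingertips are at (304–343, 303).

```bash
cat >> h.py <<'E'
def wray(u,v,z,s):
    c=bot.get_calibration('wrist');f=240/np.tan(np.radians(c['vfov'])/2);T=c['tool_from_camera'];R=cv2.Rodrigues(s['tcp_rot'])[0]
    d=R@T[:3,:3]@np.array([(u-c['cx'])/f,(v-c['cy'])/f,1]);o=R@T[:3,3]+s['tool_pos'];p=o+d*(z-o[2])/d[2]
    a=np.radians(5.43);B=np.array([[np.cos(a),np.sin(a),0],[-np.sin(a),np.cos(a),0],[0,0,1]])
    return (B@(p-[.4948,.1621,0])*1000).round(1)
E
python3 - <<'E'
from h import *
s=bot.read_state()
for u,v,z in((113,94,.107),(176,95,.107),(39,132,.06),(236,132,.06),(48,117,.06),(218,117,.06)):print(u,v,wray(u,v,z,s))
T=bot.get_calibration('wrist')['tool_from_camera'];f=240/np.tan(np.radians(30.315))
for x in(-11,11):
  for y in (-7,7):
    c=np.linalg.inv(T)@[x/1e3,y/1e3,0,1];print(x,y,322.8+f*c[0]/c[2],243.6+f*c[1]/c[2])
E
```

```text
113 94 [-44.6 -12.6 107. ]
176 95 [-44.8 -51.  107. ]
39 132 [-69.8  68.5  60. ]
236 132 [-68.6 -76.9  60. ]
48 117 [-59.2  59.8  60. ]
218 117 [-58.1 -64.3  60. ]
-11 -7 303.17729873901067 346.27895703192354
-11 7 338.4261585022653 346.30173904049656
11 -7 302.4088359988685 295.6875616511693
11 7 339.1747476331135 295.7171715938911
```

Call:
{"api": "jog_arm", "payload": {
  "motion": [
    [-1,12,-36,0,0],
    [-1,12,-36,0,0],
    [-1,12,-35,0,0],
    [-1,12,0,30,0],
    [-1,12,0,35,0],
    [-1,0,0,35,0],
    [-1,0,0,33,0],
    [-1,0,0,0,0],
    [-1,0,0,0,0]
  ]
}}

```text
time: 2.57
tool_pos: [0.4257, 0.117, 0.0964]
tcp_rot: [3.137, 0.146, -0.009]
wrist_force: [-0.0, 0.2, 1.2]
width: -0.003
grip_force: 0.0
```

Run:
```python
from h import *
box()
```

```text
t 2.5667 box mm [-73.  -38.3  96.4] heading 5.327027954472731 zaxis [-0.006 -0.002 -1.   ] w -0.0026698619773201254 F [-0.   0.2  1.2] tool [0.4257074  0.11703257 0.09644288]
```

Call:
{"api": "jog_arm", "payload": {
  "motion": [
    [-1,7,-7,0,0],
    [-1,7,0,0,0],
    [-1,6,0,0,0],
    [-1,5,0,-6,0],
    [-1,5,0,-6,0],
    [-1,4,0,-5,0],
    [-1,6,0,-5,0],
    [-1,6,0,-5,0],
    [-1,5,0,-5,0],
    [-1,0,0,0,0]
  ]
}}

```text
time: 3.4
tool_pos: [0.4817, 0.131, 0.1335]
tcp_rot: [-3.137, -0.148, -0.011]
wrist_force: [0.0, 0.1, 1.0]
width: 0.001
grip_force: 0.0
```

Run:
```python
from h import *
box()
p,d=bot.read_camera('scene');q,_=bot.read_camera('wrist')
a=cv2.resize(p[185:255,330:420],None,fx=5,fy=5,interpolation=cv2.INTER_CUBIC)
b=cv2.resize(q,None,fx=.54,fy=.729)
cv2.imwrite('pics/a2.png',np.hstack([a,b[:350]])[:,:,::-1])
```

```text
t 3.4 box mm [-16.  -29.7 133.5] heading 5.402216732845292 zaxis [ 0.007  0.001 -1.   ] w 0.0012858106251929357 F [0.  0.1 1. ] tool [0.4817026  0.13098953 0.13354423]
```

View pics/a2.png

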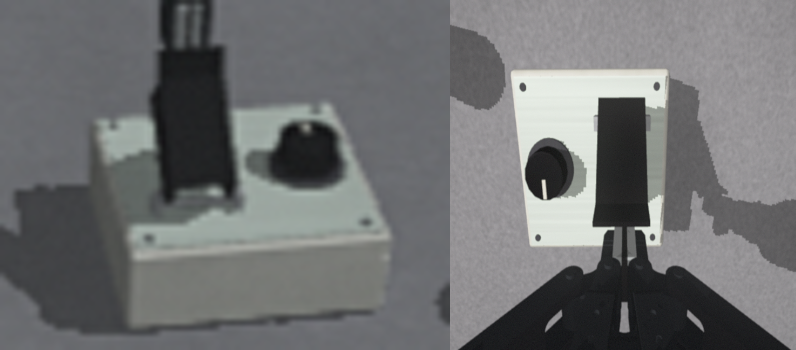

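The left panel shows the guard partly up against the fingertip. The right panel (wrist) shows the lip resting on the fingertip, centred on it.

Call:
{"api": "jog_arm", "payload": {
  "motion": [
    [-1,8,0,-4,0],
    [-1,8,0,-3,0],
    [-1,8,0,-2,0],
    [-1,7,0,-1,0],
    [-1,6,0,0,0],
    [-1,6,0,0,0],
    [-1,6,0,0,0],
    [-1,5,0,0,0],
    [-1,5,0,0,0],
    [-1,0,0,0,0]
  ]
}}

```text
time: 4.33
tool_pos: [0.5375, 0.136, 0.1402]
tcp_rot: [-3.138, -0.148, -0.001]
wrist_force: [0.3, -0.2, -0.4]
width: -0.003
grip_force: 0.0
```

Call:
{"api": "jog_arm", "payload": {
  "motion": [
    [-1,-10,0,0,0],
    [-1,-20,0,0,0],
    [-1,-30,0,0,0],
    [-1,-30,0,0,0],
    [-1,-10,0,0,0],
    [-1,0,0,0,0],
    [-1,0,0,0,0]
  ]
}}

```text
time: 4.92
tool_pos: [0.4367, 0.1265, 0.1406]
tcp_rot: [-3.138, -0.149, -0.002]
wrist_force: [-0.4, 0.6, 0.2]
width: -0.003
grip_force: 0.0
```

```bash
cat > v.py <<'E'
from h import *
import sys
box()
p,d=bot.read_camera('scene');q,_=bot.read_camera('wrist')
a=cv2.resize(p[185:255,330:420],None,fx=5,fy=5,interpolation=cv2.INTER_CUBIC)
b=cv2.resize(q,None,fx=.54,fy=.729)
cv2.imwrite(sys.argv[1],np.hstack([a,b[:350]])[:,:,::-1])
E
python3 v.py pics/a3.png
```

```text
t 4.9167 box mm [-61.2 -29.9 140.6] heading 5.42895912657368 zaxis [ 0.002  0.    -1.   ] w -0.002645513428136853 F [-0.4  0.6  0.2] tool [0.43673354 0.1265356  0.14062414]
```

View pics/a3.png

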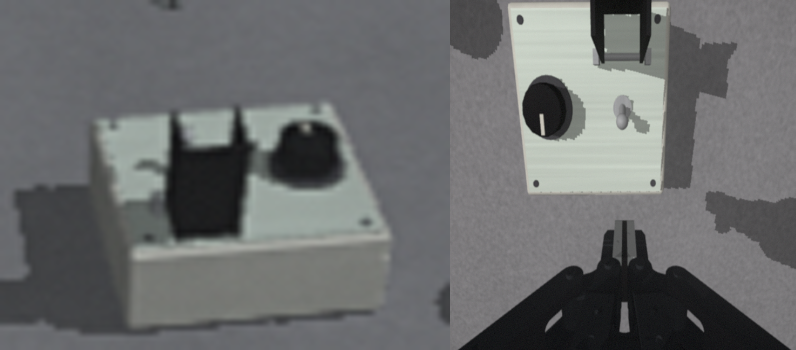

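The guard stands open in both panels. In the wrist panel the toggle is visible leaning forward, with its ball at about (622,122) in the picture and lined up with the finger.

Call:
{"api": "jog_arm", "payload": {
  "motion": [
    [-1,16,0,20,0],
    [-1,0,0,25,0],
    [-1,0,0,18,0],
    [-1,6,0,0,0],
    [-1,6,0,0,0],
    [-1,6,0,0,0],
    [-1,5,0,0,0],
    [-1,5,0,0,0],
    [-1,4,0,0,0],
    [-1,0,0,0,0]
  ]
}}

```text
time: 5.85
tool_pos: [0.4866, 0.1313, 0.0783]
tcp_rot: [-3.138, -0.148, -0.004]
wrist_force: [-0.5, -0.6, 0.1]
width: -0.0
grip_force: 0.0
```

Call:
{"api": "jog_arm", "payload": {
  "motion": [
    [-1,2,0,0,0],
    [-1,1,0,0,0],
    [-1,0,0,0,0]
  ]
}}

```text
time: 6.1
tool_pos: [0.4878, 0.1313, 0.0774]
tcp_rot: [-3.138, -0.148, -0.0]
wrist_force: [-0.5, 0.4, 0.7]
width: 0.003
grip_force: 0.1
```

```bash
python3 v.py pics/a4.png
```

```text
t 6.1 box mm [ -9.8 -30.   77.4] heading 5.410576887279753 zaxis [ 0.  0. -1.] w 0.0034064848497439297 F [-0.5  0.4  0.7] tool [0.4878432  0.13131193 0.07738951]
```

Call:
{"api": "jog_arm", "payload": {
  "motion": [
    [-1,2,0,0,0],
    [-1,1,0,0,0],
    [-1,0,0,0,0]
  ]
}}

```text
time: 6.45
tool_pos: [0.4896, 0.1314, 0.077]
tcp_rot: [3.138, 0.148, -0.004]
wrist_force: [-4.4, -0.3, 2.9]
width: 0.0
grip_force: 2.3
```

Call:
{"api": "jog_arm", "payload": {
  "motion": [
    [-1,1,0,0,0],
    [-1,1,0,0,0],
    [-1,0,0,0,0]
  ]
}}

```text
time: 6.7
tool_pos: [0.4899, 0.1315, 0.0768]
tcp_rot: [3.138, 0.148, -0.01]
wrist_force: [-9.0, -0.8, 7.0]
width: -0.0
grip_force: 4.8
```

The toggle has reached its stop, since force is rising with no motion. I'll back off and look.

Call:
{"api": "jog_arm", "payload": {
  "motion": [
    [-1,-10,0,0,0],
    [-1,-20,0,0,0],
    [-1,-20,0,-20,0],
    [-1,0,0,-40,0],
    [-1,0,0,-40,0],
    [-1,0,0,-20,0],
    [-1,0,0,0,0],
    [-1,0,0,0,0]
  ]
}}

```text
time: 7.37
tool_pos: [0.4446, 0.1274, 0.1993]
tcp_rot: [-3.137, -0.148, -0.009]
wrist_force: [0.3, -0.8, 0.1]
width: -0.005
grip_force: 0.0
```

```bash
python3 v.py pics/a5.png
```

```text
t 7.3667 box mm [-53.3 -29.8 199.3] heading 5.406320297453405 zaxis [ 0.006  0.001 -1.   ] w -0.00545560958766624 F [ 0.3 -0.8  0.1] tool [0.44460531 0.12739749 0.19931843]
```

View pics/a5.png

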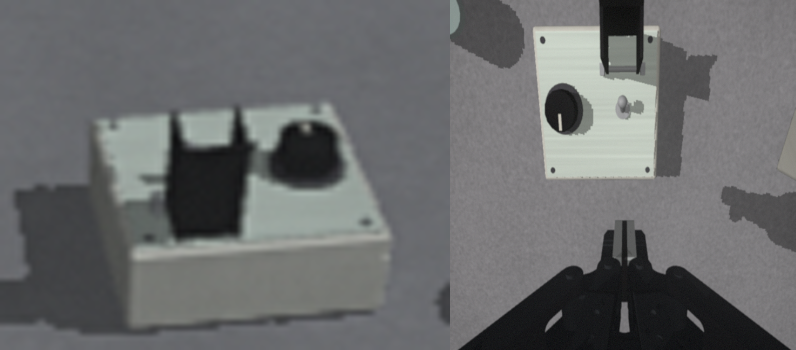

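Call:
{"api": "jog_arm", "payload": {
  "motion": [
    [-1,33,0,0,0],
    [-1,34,0,0,0],
    [-1,34,0,0,0],
    [-1,34,0,0,0],
    [-1,28,0,0,0],
    [-1,2,0,25,0],
    [-1,0,0,25,0],
    [-1,0,0,22,0],
    [-1,0,0,0,0],
    [-1,0,0,0,0]
  ]
}}

```text
time: 8.3
tool_pos: [0.6044, 0.142, 0.1213]
tcp_rot: [3.137, 0.148, -0.012]
wrist_force: [1.1, -0.1, 0.2]
width: -0.002
grip_force: 0.0
```

Run:
```python
from h import *
s={'tool_pos':np.array([.4446,.1274,.1993]),'tcp_rot':np.array([-3.137,-.148,-.009])}
print('ball',wray(318.5,137,.083,s),'base',wray(321,155,.063,s));box()
```

```text
ball [ 10.4 -27.9  83. ] base [ -2.3 -29.4  63. ]
t 8.3 box mm [107.2 -30.4 121.3] heading 5.405480398988758 zaxis [-0.007 -0.001 -1.   ] w -0.0023693191176893677 F [ 1.1 -0.1  0.2] tool [0.6043912  0.14202305 0.12131581]
```

The ball is at x of about +10 mm, so the toggle is on. The finger is behind the open guard, so next I tip it forward.

Call:
{"api": "jog_arm", "payload": {
  "motion": [
    [-1,-8,0,0,0],
    [-1,-7,0,-2,0],
    [-1,-7,0,-3,0],
    [-1,-7,0,-3,0],
    [-1,-7,0,-3,0],
    [-1,-7,0,-3,0],
    [-1,-7,0,-2,0],
    [-1,-7,0,-2,0],
    [-1,-7,0,-1,0],
    [-1,-7,0,0,0]
  ]
}}

```text
time: 9.13
tool_pos: [0.5359, 0.1359, 0.1446]
tcp_rot: [-3.138, -0.148, -0.001]
wrist_force: [0.6, -0.7, 0.4]
width: 0.002
grip_force: 0.0
```

Call:
{"api": "jog_arm", "payload": {
  "motion": [
    [-1,-7,0,0,0],
    [-1,-7,0,0,0],
    [-1,-6,0,0,0],
    [-1,0,0,0,0],
    [-1,0,0,-20,0],
    [-1,0,0,-30,0],
    [-1,-30,0,-20,0],
    [-1,-35,0,0,0],
    [-1,0,0,0,0],
    [-1,0,0,0,0]
  ]
}}

```text
time: 9.97
tool_pos: [0.4508, 0.1278, 0.2144]
tcp_rot: [-3.138, -0.149, -0.001]
wrist_force: [0.8, 0.0, 0.9]
width: -0.0
grip_force: 0.0
```

```bash
python3 v.py pics/a6.png
```

```text
t 9.9667 box mm [-47.  -30.  214.4] heading 5.432517113825701 zaxis [ 0.001  0.    -1.   ] w -0.00011053357650505052 F [0.8 0.  0.9] tool [0.45081316 0.12781812 0.2143746 ]
```

View pics/a6.png

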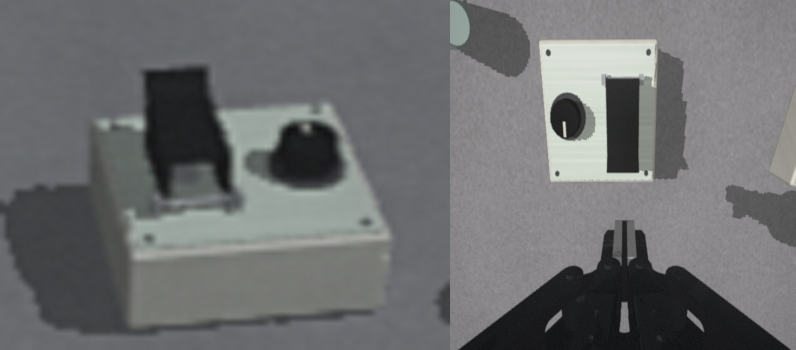

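The guard looks shut over the toggle in both panels. I'll check its height in the top depth image against the start, then hand in.

Call:
{"api": "jog_arm", "payload": {
  "motion": [
    [-1,-35,20,0,0],
    [-1,-20,35,0,0],
    [-1,0,40,0,0],
    [-1,0,40,0,0],
    [-1,0,40,0,0],
    [-1,0,0,0,0],
    [-1,0,0,0,0],
    [-1,0,0,0,0]
  ]
}}

```text
time: 10.73
tool_pos: [0.4141, -0.0517, 0.214]
tcp_rot: [-3.137, -0.145, 0.001]
wrist_force: [-0.8, 0.5, -0.1]
width: 0.0
grip_force: 0.0
```

Run:
```python
from h import *
p,d=bot.read_camera('top');a=pts('top',np.load('top0.npy'));b=pts('top',d)
r=np.s_[262:308,245:275,2]
print(np.percentile(a[r],[50,90,99]),np.percentile(b[r],[50,90,99]),'maxdiff',np.percentile(abs(a[r]-b[r]),[50,95,99]))
r=np.s_[235:340,355:460,2];print(np.percentile(abs(a[r]-b[r]),[50,95,99]))
```

```text
[0.07457664 0.09806818 0.10788603] [0.07272805 0.09803512 0.10701431] maxdiff [0.00186483 0.00521636 0.00827473]
[0.00378062 0.60303521 0.60749815]
```

```bash
python3 -c "
from workcell import bot
print(bot.finish_job())"
```

```text
the job is handed in; nothing more can be done
None
```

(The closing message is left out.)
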